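# Close up a line strainer: cover on, yoke across, T-screw tight

### The arm

A 6-joint arm with a two-finger parallel gripper is mounted at the origin on the work surface. World frame = base frame: x ahead of the robot, y to its left, z up, the work surface at z = 0. Lengths are in m, angles in rad, forces in N, time in s.
With the tool pointing down it reaches from about 0.3 to 0.95 m from the base axis. Payload 3.1 kg.
Tool frame: the origin (TCP) lies between the finger pads; the fingertips stand 25 mm ahead of it and the grasp point (between the pads) lies 6 mm ahead of it; z points along the fingers, x is the direction in which the jaws open and shut, and the axes are right-handed (so a half turn about z gives the same grasp; the last joint's range is limited). The gripper opens to 85 mm and grips with 20 to 120 N. Pads are 22 mm wide; open, the fingers measure 114 mm over their backs; the gripper's body (76 mm by 85 mm) begins 54 mm behind the grasp point. The pads swing forward as they close: fully open they stand 13 mm farther back than shut.
Start: joints at [-1.228, 0.308, 1.634, -0, 1.2, -0.07], TCP at [0.251, -0.573, 0.256] pointing down, gripper open.
Joint ranges: [-3.06, 3.06], [-0.79, 1.96], [0.05, 2.63], [-1.19, 4.34], [0.05, 2.64], [-2.94, 2.94]. Speed limits (rad/s): [2.79, 2.79, 3.14, 3.14, 3.14, 3.14].

### API

Orientations are given as a unit quaternion [w, x, y, z].
In Python, from workcell import r, viewer, workorder gives the robot as it stands.
- The arm moves only by the tool carry_out, never from a script. Its argument "steps" is one flat list of numbers, 5 for each row, row after row: the shift along the tool's x, y, z in m, then the turn about the tool's z in degrees, then the finger opening in m, from 0 to 0.0854. A call has 1 to 12 rows; each row is the pose to reach, as a shift and turn from the pose measured when the call began, along the tool's axes at that moment; what a row does not reach only later rows make up. A row lasts 1/10 s, in which the tool goes at most 50 mm and 8.59 degrees, less where a joint would pass 70% of its speed; a pose out of reach is approached as far as the arm can. A call with a gripper value outside its range is refused whole. The fingers move at their own pace and stop on an object; "squeeze" is the grip in N (left out, the last holds). Time passes only in rows, so rows that repeat a pose let the fingers close. It gives the time, the measured TCP pose, the force and the opening at its end, in the units of the state.
- r.state(): the state, without advancing time (a new reading comes with each control period).
- viewer.camera(name): name is "scene" or "top" or "wrist"; returns the picture (400x640x3 uint8, red, green, blue); there is no depth.
- viewer.camera_model(name): a dict with "mtx" (3x3 intrinsics, pixels), "world_from_camera" (4x4, takes a point from camera to world coordinates). Camera axes: x right, y up, looking along -z (the intrinsics and any distortion apply to the point x, -y, -z); pixel columns grow to the right and rows downward; lengths in m; the calibration is good to about 2 mm. A picture is of the moment at which its call begins: read the wrist's pose just before it. camera_model takes no time and is no camera call; for the wrist camera it gives the pose at the moment of the call.
- workorder.close_job(): hands the job in, once; it reports no verdict.
The state is a dict: "t": time; "qpos": joint angles; "qd": joint speeds; "effort": joint torques, N m; "tool_pos": TCP position; "tcp_rot": TCP orientation; "ft_force": force on the tool from outside, world axes, zero at the start; "torque": the same for the moment, N m; "width": finger opening in m.
Only numpy, scipy, OpenCV 4.12 (cv2) and the standard library are available. Lean on these libraries where they do the work, as an engineer would, in place of code of your own. Each camera call takes 0.05 s, during which the arm holds its last target. There are 200 camera calls.

### The job

The strainer has its clean basket in; close it up. Take the cover out of its rack and lay it down flat on the rubber mat with its boss upwards, then take it by the boss and set it (do not drop it) into the strainer's rim. Swing the yoke across until its slot is fully home round the stud opposite its pivot, screw the T-handle down clockwise until it comes up firm on the boss, let go, and leave the other things on the bench alone.

Things in the scene. Friction and masses are not known exactly. Their poses are not given: they have to be found in the camera images.
- cover_center (a point): Centre of the cover's disc: cast aluminium, 128 mm in diameter, 10 mm thick, 0.34 to 0.59 kg, with a round boss 34 mm in diameter on the middle of one face. Its +x axis is the disc's axis on the boss side (boss from 5 to 33 mm along x); the other face is flat with a black gasket. At the start it stands on its edge on the rack's board, x level.
- rack: Wooden stand for the cover, fixed: board 85 mm (x) by 125 mm (y), 12 mm thick, origin under its centre. The cover stands along y, boss to +x, between two pairs of 8 mm steel pins (centres x = +-11.5, y = +-34 mm), whose tops are 60 mm above the bench. The cover's top edge is 140 mm above the bench.
- mat: Clear black rubber mat on the bench, fixed, 260 mm (x) by 175 mm (y), 3 mm thick, origin under its centre: where the cover is laid down. The cover's centre must lie over it.
- seat (a point): Centre of the strainer's seat, 112 mm above the bench, z up, axes as the strainer's. The seat is a flat ring of 106 mm inner diameter with a steel lip round it, 135 mm inside and 6 mm high, in which the 128 mm cover sits flat (its disc's centre then 5 mm above this point).
- strainer: Blue strainer pot on a foot, fixed, origin under its axis, clean basket inside. Pipe flanges at -x and +x reach 118 mm from the axis, at most 103 mm high. Steel studs, 30 mm wide at most, stand at y = +90 mm (left, the yoke's pivot) and y = -90 mm (right, for the slot), up to 192 mm above the bench.
- yoke (a joint): Swing of the yoke about its upright pivot, rad: 0 = closed, slot home round the right-hand stud and screw over the middle of the seat (hard stop); grows anticlockwise seen from above as it opens; 1.75 to 2.35 at the start. It stays where it is left (friction 0.4 N m). Tightening the T-handle urges it towards home.
- yoke_pivot (a point): Yoke's upright pivot axis, fixed on the strainer, 170 mm above the bench. The yoke is a dark steel bar 30 mm wide, from 162 to 178 mm above the bench, reaching 201 mm from the pivot; its -y axis points along the bar to the slot. The screw stands 90 mm from the pivot in a hub up to 196 mm above the bench.
- yoke_slot (a point): Middle of the slot at the yoke's free end, 180 mm from the pivot; the slot is open on the side that leads as the yoke closes.
- tbar_center (a point): Middle of the steel T-handle on top of the screw: a flat-sided bar 110 mm long (x), 14 mm thick (y; 18 mm at its round ends) and 20 mm high (z up), its centre 247 mm above the bench less the screw's travel. Below it is only the 12 mm screw shaft down to the hub, 196 mm above the bench. The yoke can be swung by this handle.
- tbar (a joint): Turn of the T-handle relative to the yoke, rad: grows clockwise seen from above, screwing down 2.55 mm per rad; 0 = screw fully up (stop); 0 to 0.6 at the start. Over the seated cover the screw meets the boss at about 2 rad. Friction 0.2 N m; from the boss on the resistance rises with every bit of turn, and 0.4 N m or more is firm. It stays where it is left.
- spindle: The screw and its brass pressure pad (26 mm in diameter) that comes down on the boss; it goes up and down with the T-handle and does not turn. Origin: on the screw's axis at the yoke's underside with the screw fully up; at that the pad's face is 5 mm above the seated boss.
- tee: Bystander, leave alone: black plastic pipe tee, 88 mm long, 50 mm high, lying. Origin at its underside.
- elbow: Bystander, leave alone: black plastic pipe elbow, about 90 by 90 mm, 56 mm high, lying. Origin at its underside.
- pipe_stub: Bystander, leave alone: grey plastic pipe end, 50 mm in diameter, 85 mm high, upright. Origin at its underside.
- coupling: Bystander, leave alone: brass hose coupling, 38 mm in diameter, 70 mm high, upright. Origin at its underside.
- filter_element: Bystander, leave alone: white filter element with blue ends, 54 mm in diameter, 98 mm high, upright. Origin at its underside.
- spanner: Bystander, leave alone: steel spanner, 190 mm long, lying. Origin at its underside.
- old_basket: Bystander, leave alone: the dirty basket taken out: dark cylinder 90 mm in diameter, 106 mm high with its bail, upright. Origin at its underside.
Mind the look-alikes: they are no part of the job. Of the things that look like the part that bears cover_center, the middle-sized one is meant.

How it is judged:
On the way, in this order (a step that is already met when the one before it is completed fails the run):
1. the cover lies flat on the mat, boss up (angle between cover_center's own x axis and vertical below 0.06 rad and height (world z) of cover_center below 0.013 m and x of cover_center in the frame of mat between -0.13 and 0.13 m and y of cover_center in the frame of mat between -0.0875 and 0.0875 m), for 0.2 s.
2. the cover is seated flat inside the strainer's rim (horizontal distance between cover_center and seat below 0.005 m and z of cover_center in the frame of seat between 0.001 and 0.0075 m and angle between cover_center's own x axis and vertical below 0.05 rad), for 0.2 s.
3. the yoke is swung home round the stud opposite its pivot over the seated cover (all of step 2 and value of joint yoke below 0.07 rad), for 0.1 s.
4. the screw presses firmly on the cover's boss (all of step 3 and contact force between spindle and cover above 50 N), for 0.2 s.
At the end, for the whole second after the job is handed in: The cover lies in the rim (centre within 5 mm of the seat's centre, within 2.5 mm of its resting height, tilted less than 0.05 rad, boss up), the yoke is within 0.07 rad of home, and the screw still presses on the boss with more than 45 N after the handle is let go; everything is at rest (all of step 3 and contact force between spindle and cover above 45 N and velocity of joint tbar below 0.2 rad/s and linear speed of cover below 0.02 m/s); the robot touches nothing.
It fails at once if a bystander (tee, elbow, pipe stub, coupling, filter element, spanner, old basket) is moved more than 30 mm (distance of any of tee, elbow, pipe_stub, coupling, filter_element, spanner, old_basket from where it was at the start of the episode above 0.03 m).
It fails at once if the cover is dropped onto the seat (faster than 0.45 m/s while over it and within 60 mm of it) (linear speed of cover above 0.45 m/s and horizontal distance between cover_center and seat below 0.02 m and z of cover_center in the frame of seat below 0.06 m).
It also fails if it takes over 72 s, if anything falls off the work surface, if the arm or the gripper's body presses on something with over 40 N, if the wrist force passes 120 N, or if a joint passes its speed limit or range.

## Working session

There is one attempt and no reset: what is moved stays moved. The work goes in short steps, Python scripts to look and compute and a tool call to move; the robot and the scene stay as the last step left them, time stands still between calls to the robot, and variables do not carry over. Pictures are saved under pics/ and viewed, about 8 in all and at most 12, crops included, and the job is handed in when it is done.

Besides the shell and the picture viewer there is one more tool, called as name(argument=value, ...) on one line, values as JSON. carry_out: Moves the arm, as the interface text tells. Its arguments: {"type":"object","properties":{"steps":{"type":"array","items":{"type":"number"}},"squeeze":{"type":"number"}},"required":["steps"]}

```bash
mkdir -p pics; ls; python3 - <<'E'
from workcell import r, viewer
import cv2,numpy as np
print(r.state())
for n in("scene","top"):
    cv2.imwrite(f"pics/{n}0.png",viewer.camera(n)[:,:,::-1]); m=viewer.camera_model(n); print(n,m)
E
```

```text
pics
{'t': 0.0, 'qpos': array([-1.22772193e+00,  3.08991382e-01,  1.63520174e+00, -2.36562229e-05,
        1.19968721e+00, -6.96840237e-02]), 'qd': array([-0.00123044,  0.00134387,  0.00052208,  0.00047956,  0.00141307,
       -0.00105999]), 'effort': array([ 2.54176371e-05, -4.15253592e+01, -2.76667517e+01, -2.82596848e-04,
        1.02590234e-02, -2.19423892e-07]), 'tool_pos': array([ 0.25043046, -0.57179622,  0.25504825]), 'tcp_rot': array([-6.82274873e-04,  8.37001691e-01, -5.47199105e-01, -9.18146132e-04]), 'ft_force': array([-1.35292697,  0.03574577, -0.28696576]), 'torque': array([0.00937121, 0.03428513, 0.06076792]), 'width': 0.08570159068819166}
scene {'mtx': array([[419.57762922,   0.        , 325.00038444],
       [  0.        , 419.57762922, 200.30764831],
       [  0.        ,   0.        ,   1.        ]]), 'world_from_camera': array([[ 0.39458539, -0.659566  ,  0.63974609,  1.32040089],
       [ 0.91883165,  0.28862753, -0.26915153, -0.34917365],
       [-0.00712514,  0.69402222,  0.71991832,  0.9784764 ],
       [ 0.        ,  0.        ,  0.        ,  1.        ]])}
top {'mtx': array([[449.10092786,   0.        , 323.01090869],
       [  0.        , 449.10092786, 201.23217535],
       [  0.        ,   0.        ,   1.        ]]), 'world_from_camera': array([[ 0.01869621,  0.98361408, -0.17931477,  0.37178257],
       [-0.99963003,  0.01484594, -0.02279019, -0.04943709],
       [-0.01975466,  0.17967452,  0.98352774,  1.40776227],
       [ 0.        ,  0.        ,  0.        ,  1.        ]])}
```

View pics/scene0.png

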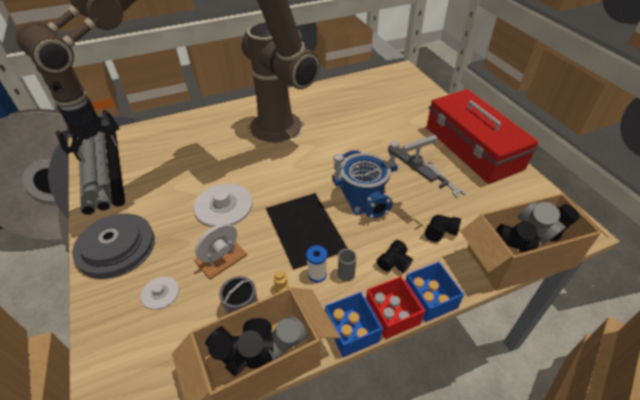

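View pics/top0.png

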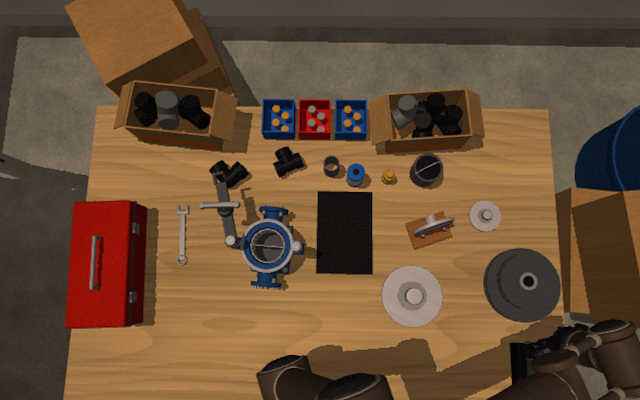

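The scene picture shows the strainer with its open yoke, the mat, and the cover in its rack. In the top picture the rack is at about (430,230), the mat at (344,232), the strainer at (268,246), the pivot at (231,240), the T-handle at (219,206) and the slot stud at (297,247). I'll enlarge these areas.

```bash
cat > h.py <<'E'
from workcell import r, viewer
import cv2,numpy as np
from scipy.spatial.transform import Rotation as R
def ray(n,uv,z,m=None):
    m=m or viewer.camera_model(n);T=m["world_from_camera"]
    d=np.linalg.inv(m["mtx"])@[uv[0],uv[1],1]; d=T[:3,:3]@(d*[1,-1,-1]); o=T[:3,3]
    return (o+d*(z-o[2])/d[2]).round(4)
def proj(n,P,m=None):
    m=m or viewer.camera_model(n);T=m["world_from_camera"]
    c=(T[:3,:3].T@(np.array(P)-T[:3,3]))*[1,-1,-1]; p=m["mtx"]@c; return (p[:2]/p[2]).round(1)
def rot():
    q=r.state()["tcp_rot"]; return R.from_quat([q[1],q[2],q[3],q[0]])
E
python3 - <<'E'
from h import *
t=cv2.imread("pics/top0.png")
a=cv2.resize(t[150:290,200:320],None,fx=3.3,fy=3.3,interpolation=3);b=cv2.resize(t[150:290,370:490],None,fx=3.3,fy=3.3,interpolation=3)
cv2.imwrite("pics/c1.png",np.hstack([a,b]))
for k,uv,z in(("pivot",(231,240),.19),("rstud",(297,247),.19),("seat",(268,246),.118),("tbar",(219,206),.247),("slot",(222,175),.17),("mat",(344,232),.003),("rack",(430,230),.012)): print(k,ray("top",uv,z))
E
```

```text
pivot [0.4826 0.2275 0.19  ]
rstud [0.4667 0.0469 0.19  ]
seat [0.4737 0.1362 0.118 ]
tbar [0.5665 0.2513 0.247 ]
slot [0.669  0.2681 0.17  ]
mat [ 0.5308 -0.0846  0.003 ]
rack [ 0.5404 -0.3514  0.012 ]
```

View pics/c1.png

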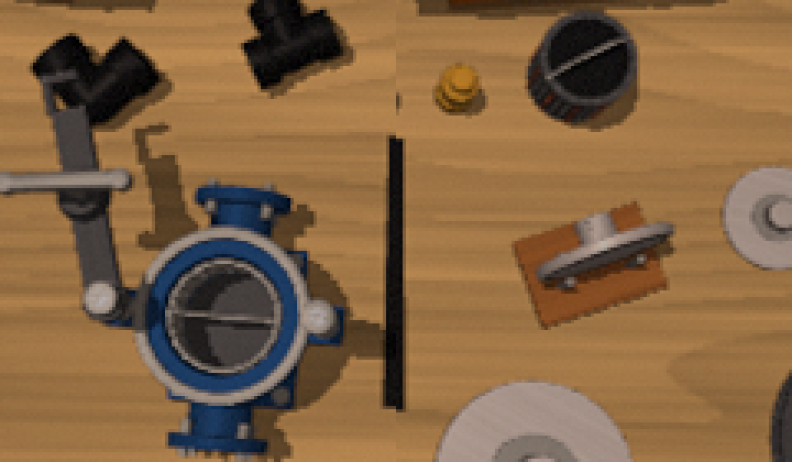

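```bash
python3 - <<'E'
from h import *
c=np.array([ray("top",p,.012)[:2] for p in((405.5,223.6),(443.3,211.5),(452.4,236.4),(415.5,249.4))])
print(c,c.mean(0),[np.linalg.norm(c[i]-c[i-1]).round(3) for i in range(4)])
e=(c[0]+c[1]-c[2]-c[3])/2; f=(c[0]+c[3]-c[1]-c[2])/2
print("yaw x,y",np.degrees(np.arctan2(e[1],e[0])),np.degrees(np.arctan2(f[1],f[0]))-90)
L=lambda X,Y:(370+(X-396)/3.3,150+Y/3.3)
# boss tip & disc top line
print("boss tip",ray("top",L(594,222),.09), "disc top ends",ray("top",L(542,272),.1),ray("top",L(672,228),.1))
for i,(u,v) in enumerate(((317.5,191),(372.5,192.5),(372.5,274),(316.5,273.5))): print(ray("top",(u,v),.003))
s=r.state(); print(np.degrees(s["qpos"]).round(1))
print(viewer.camera_model("wrist"))
E
```

```text
[[ 0.5592 -0.2758]
 [ 0.5993 -0.3942]
 [ 0.5216 -0.42  ]
 [ 0.4795 -0.3054]] [ 0.5399  -0.34885] [np.float64(0.085), np.float64(0.125), np.float64(0.082), np.float64(0.122)]
yaw x,y 19.390513855621293 19.432316838975012
boss tip [ 0.5687 -0.3354  0.09  ] disc top ends [ 0.5219 -0.2865  0.1   ] [ 0.5629 -0.4019  0.1   ]
[0.6609 0.0013 0.003 ]
[ 0.6585 -0.174   0.003 ]
[ 0.4022 -0.1737  0.003 ]
[ 0.4006 -0.001   0.003 ]
[-70.3  17.7  93.7   0.   68.7  -4. ]
{'mtx': array([[316.85046345,   0.        , 324.64433894],
       [  0.        , 316.85046345, 203.6800641 ],
       [  0.        ,   0.        ,   1.        ]]), 'world_from_camera': array([[ 0.40084638,  0.86569175,  0.29983324,  0.3280204 ],
       [-0.91614345,  0.37942453,  0.12929887, -0.538287  ],
       [-0.00183112, -0.32651925,  0.94518878,  0.37093724],
       [ 0.        ,  0.        ,  0.        ,  1.        ]])}
```

carry_out(steps=[-0.0885, -0.355, 0.02, -85.8, 0.085, -0.0885, -0.355, 0.02, -85.8, 0.085, -0.0885, -0.355, 0.02, -85.8, 0.085, -0.0885, -0.355, 0.02, -85.8, 0.085, -0.0885, -0.355, 0.02, -85.8, 0.085, -0.0885, -0.355, 0.02, -85.8, 0.085, -0.0885, -0.355, 0.02, -85.8, 0.085, -0.0885, -0.355, 0.02, -85.8, 0.085, -0.0885, -0.355, 0.02, -85.8, 0.085, -0.0885, -0.355, 0.02, -85.8, 0.085, -0.0885, -0.355, 0.02, -85.8, 0.085, -0.0885, -0.355, 0.02, -85.8, 0.085], squeeze=60)

```text
t: 1.3
tool_pos: [0.5399, -0.3482, 0.2349]
tcp_rot: [-0.001, 0.986, 0.167, -0.001]
ft_force: [0.5, -0.2, 0.7]
width: 0.0848
```

```bash
cat > look.py <<'E'
from h import *
import sys
s=r.state();m=viewer.camera_model("wrist");im=viewer.camera("wrist")
cv2.imwrite(sys.argv[1],im[:,:,::-1]); np.savez(sys.argv[1][:-4],**m)
print(s["tool_pos"].round(4),rot().as_matrix()[:,0].round(3),np.degrees(s["qpos"]).round(1))
E
python3 look.py pics/w1.png; python3 - <<'E'
from h import *
a=np.radians(19.4);c,s_=np.cos(a),np.sin(a)
for k,p in(("top",(0,0,.14)),("boss",(.033,0,.076)),("pin",(.0115,.034,.06))):
    print(k,proj("wrist",(.54+c*p[0]-s_*p[1],-.349+s_*p[0]+c*p[1],p[2])))
E
```

```text
[ 0.5399 -0.3482  0.2349] [ 0.944  0.33  -0.   ] [-36.7  20.7  92.1   0.1  67.3 -56. ]
top [324.3 219.8]
boss [360.8 193.4]
pin [336.8 153.1]
```

View pics/w1.png

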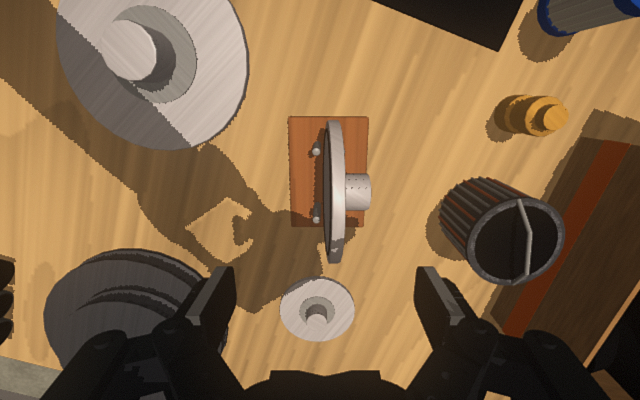

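The wrist picture shows the cover standing in the rack. Its top edge is at about (336,218) and the boss end at (366,191).

```bash
python3 - <<'E'
from h import *
t=r.state()["tool_pos"];M=rot().as_matrix()
for uv,z in(((336,218),.14),((331,122),.076),((336,262),.076),((366,191),.076),((289,117),.012),((368,117),.012),((289,226),.012)):
    p=ray("wrist",uv,z); print(uv,p,(M.T@(p-t)).round(4))
E
```

```text
(336, 218) [ 0.5474 -0.3449  0.14  ] [ 0.0083 -0.0005  0.095 ]
(331, 122) [ 0.5244 -0.2876  0.076 ] [ 0.0055 -0.062   0.1592]
(336, 262) [ 0.5738 -0.4115  0.076 ] [0.0112 0.0713 0.1588]
(366, 191) [ 0.5747 -0.3343  0.076 ] [ 0.0376 -0.0013  0.159 ]
(289, 117) [ 0.4846 -0.3016  0.012 ] [-0.0366 -0.0617  0.2232]
(368, 117) [ 0.5617 -0.2746  0.012 ] [ 0.0451 -0.0618  0.2232]
(289, 226) [ 0.5206 -0.4183  0.012 ] [-0.0412  0.0603  0.2229]
```

carry_out(steps=[0.006, 0, 0.04, 0, 0.06, 0.006, 0, 0.08, 0, 0.06, 0.006, 0, 0.098, 0, 0.06, 0.006, 0, 0.098, 0, 0.06, 0.006, 0, 0.098, 0, 0, 0.006, 0, 0.098, 0, 0, 0.006, 0, 0.098, 0, 0, 0.006, 0, 0.098, 0, 0, 0.006, 0, 0.098, 0, 0, 0.006, 0, 0.098, 0, 0, 0.006, 0, 0.098, 0, 0, 0.006, 0, 0.098, 0, 0], squeeze=80)

```text
t: 2.55
tool_pos: [0.5459, -0.3473, 0.1394]
tcp_rot: [0.0, 0.986, 0.168, 0.0]
ft_force: [-1.6, -0.7, 5.9]
width: 0.0086
```

carry_out(steps=[0, 0, -0.04, 0, 0, 0, 0, -0.08, 0, 0, 0, 0, -0.08, 0, 0, 0.02, -0.038, -0.08, 3, 0, 0.04, -0.076, -0.08, 6, 0, 0.06, -0.114, -0.08, 9, 0, 0.08, -0.152, -0.08, 13, 0, 0.1, -0.19, -0.08, 16, 0, 0.1226, -0.2326, -0.08, 19.3, 0, 0.1226, -0.2326, -0.08, 19.3, 0, 0.1226, -0.2326, -0.08, 19.3, 0, 0.1226, -0.2326, -0.08, 19.3, 0])

```text
t: 3.75
tool_pos: [0.5836, -0.0876, 0.2176]
tcp_rot: [0.0, 1.0, 0.0, -0.001]
ft_force: [-0.1, -0.8, -5.0]
width: 0.0084
```

```bash
python3 look.py pics/w2.png; python3 -c "
from h import *
cv2.imwrite('pics/s2.png',np.hstack([cv2.imread('pics/w2.png')[:,150:500],viewer.camera('scene')[100:300,150:550,::-1].repeat(2,0)[:, :]]))"
```

```text
[ 0.5836 -0.0876  0.2176] [ 1.    -0.001 -0.002] [-1.270e+01  1.620e+01  1.003e+02 -1.000e-01  6.370e+01 -1.270e+01]
```

View pics/s2.png

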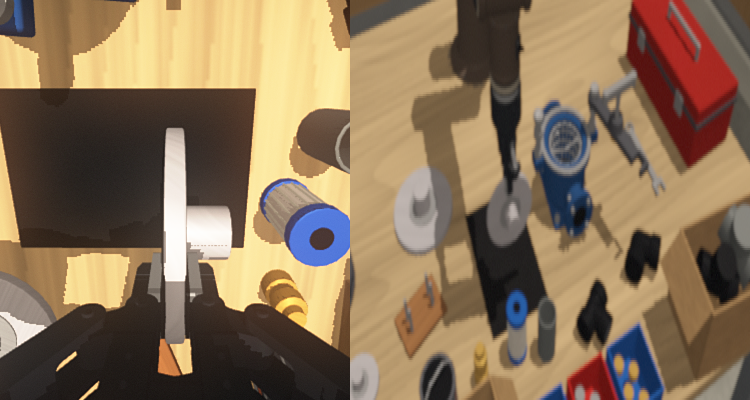

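The cover is held upright by its top edge over the mat, boss towards +x. I'll set it on its edge, open a little, then lean it over towards −x.

carry_out(steps=[0, 0, 0.04, 0, 0, 0, 0, 0.07, 0, 0, 0, 0, 0.082, 0, 0, 0, 0, 0.0865, 0, 0, 0, 0, 0.0865, 0, 0, 0, 0, 0.0865, 0, 0, 0, 0, 0.0865, 0, 0])

```text
t: 4.55
tool_pos: [0.5856, -0.0888, 0.1337]
tcp_rot: [0.001, 1.0, -0.001, 0.001]
ft_force: [-0.4, -0.6, -4.6]
width: 0.0084
```

carry_out(steps=[-0.001, 0, 0.003, 0, 0, -0.001, 0, 0.004, 0, 0, -0.001, 0, 0.004, 0, 0])

```text
t: 4.85
tool_pos: [0.5854, -0.0889, 0.1305]
tcp_rot: [0.001, 1.0, -0.001, 0.002]
ft_force: [-0.3, -0.2, -1.3]
width: 0.0084
```

carry_out(steps=[0, 0, 0, 0, 0.04, 0, 0, 0, 0, 0.04, 0, 0, 0, 0, 0.04, 0, 0, 0, 0, 0.04, -0.015, 0, 0, 0, 0.04, -0.027, 0, 0, 0, 0.04, -0.033, 0, 0.005, 0, 0.045, -0.036, 0, 0.012, 0, 0.055, -0.04, 0, 0.02, 0, 0.065, -0.047, 0, 0.028, 0, 0.08, -0.054, 0, 0.035, 0, 0.085, -0.054, 0, 0.035, 0, 0.085])

```text
t: 6.05
tool_pos: [0.5283, -0.0883, 0.0928]
tcp_rot: [0.0, 1.0, -0.001, -0.001]
ft_force: [-2.7, -0.2, -0.7]
width: 0.085
```

```bash
python3 look.py pics/w3.png
```

```text
[ 0.5283 -0.0883  0.0928] [ 1.    -0.002  0.   ] [-14.1  20.5 111.7  -0.   47.9 -14. ]
```

View pics/w3.png

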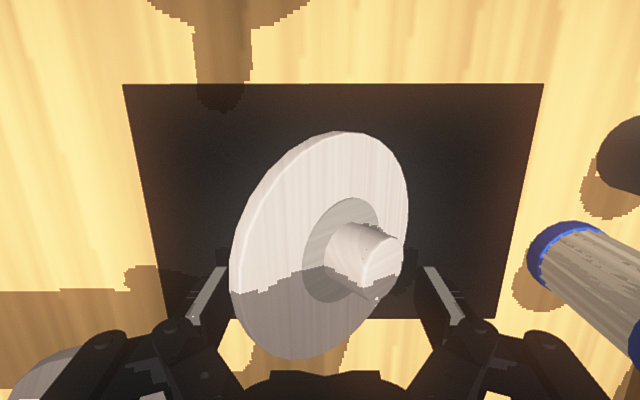

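carry_out(steps=[-0.007, 0, -0.001, 0, 0.085, -0.013, 0, -0.001, 0, 0.085, -0.018, 0, -0.002, 0, 0.085, -0.022, 0, -0.005, 0, 0.085, -0.03, 0, -0.012, 0, 0.085, -0.03, 0, -0.05, 0, 0.085, -0.03, 0, -0.09, 0, 0.085, -0.03, 0, -0.13, 0, 0.085, -0.03, 0, -0.13, 0, 0.085, -0.03, 0, -0.13, 0, 0.085, -0.03, 0, -0.13, 0, 0.085])

```text
t: 7.2
tool_pos: [0.4983, -0.0881, 0.2229]
tcp_rot: [0.0, 1.0, -0.001, -0.001]
ft_force: [0.7, -0.1, -0.3]
width: 0.085
```

```bash
python3 look.py pics/w4.png
```

```text
[ 0.4983 -0.0881  0.2229] [ 1.    -0.002 -0.002] [-14.9   6.7 111.1  -0.   62.3 -14.8]
```

View pics/w4.png

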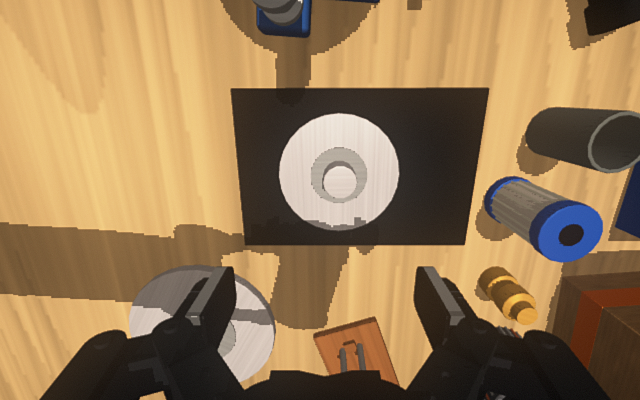

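The cover lies flat on the mat, boss up. The boss top is at about (339,182) and the disc at about (339,172).

```bash
python3 - <<'E'
from h import *
t=r.state()["tool_pos"];M=rot().as_matrix()
im=cv2.imread("pics/w4.png");g=cv2.cvtColor(im,cv2.COLOR_BGR2HSV)
m=((g[...,2]>90)&(g[...,1]<70)).astype(np.uint8); m[:, :260]=0;m[:,420:]=0;m[:100]=0;m[236:]=0
n,l,st,ce=cv2.connectedComponentsWithStats(m);i=1+st[1:,4].argmax();print(st[i],ce[i])
c=max(cv2.findContours((l==i).astype(np.uint8),0,1)[0],key=len);E=cv2.fitEllipse(cv2.convexHull(c));print(E)
for uv,z in((E[0],.013),((339,182),.041)):
    p=ray("wrist",uv,z); print(p,(M.T@(p-t)).round(4))
E
```

```text
[  279   113   121   118 11135] [338.67983835 171.42065559]
((338.700439453125, 171.4396514892578), (117.20433044433594, 120.81368255615234), 76.02080535888672)
[ 0.5125 -0.0804  0.013 ] [ 0.015  -0.0076  0.2092]
[ 0.5117 -0.0843  0.041 ] [ 0.0141 -0.0037  0.1812]
```

carry_out(steps=[0.0145, -0.005, 0.05, 0, 0.07, 0.0145, -0.005, 0.1, 0, 0.07, 0.0145, -0.005, 0.14, 0, 0.07, 0.0145, -0.005, 0.165, 0, 0.07, 0.0145, -0.005, 0.178, 0, 0.07, 0.0145, -0.005, 0.178, 0, 0.07, 0.0145, -0.005, 0.178, 0, 0, 0.0145, -0.005, 0.178, 0, 0, 0.0145, -0.005, 0.178, 0, 0, 0.0145, -0.005, 0.178, 0, 0, 0.0145, -0.005, 0.178, 0, 0, 0.0145, -0.005, 0.178, 0, 0])

```text
t: 8.45
tool_pos: [0.5134, -0.0834, 0.0465]
tcp_rot: [0.0, 1.0, -0.001, 0.0]
ft_force: [-1.2, -0.8, 6.1]
width: 0.0312
```

carry_out(steps=[0, 0, -0.02, 0, 0, 0, 0, -0.06, 0, 0, 0, 0, -0.11, 0, 0, 0, 0, -0.16, 0, 0, 0, 0, -0.21, 0, 0, 0, 0, -0.225, 0, 0, -0.009, -0.05, -0.225, 0, 0, -0.018, -0.1, -0.225, 0, 0, -0.027, -0.15, -0.225, 0, 0, -0.0394, -0.22, -0.225, 0, 0, -0.0394, -0.22, -0.225, 0, 0, -0.0394, -0.22, -0.225, 0, 0])

```text
t: 9.65
tool_pos: [0.4723, 0.1398, 0.2708]
tcp_rot: [-0.0, 1.0, 0.002, -0.001]
ft_force: [-0.6, -1.4, -6.6]
width: 0.0314
```

```bash
python3 look.py pics/w5.png; python3 -c "
from h import *
t=viewer.camera('top')[:,:,::-1]; cv2.imwrite('pics/top5.png',t)
a=cv2.imread('pics/w5.png'); b=cv2.resize(t[180:300,200:340],None,fx=3,fy=3,interpolation=3)
b=cv2.copyMakeBorder(b,0,40,0,0,0)
cv2.imwrite('pics/v5.png',np.hstack([a[:,140:520],b[:, :]]))"
```

```text
[0.4723 0.1398 0.2708] [ 1.     0.002 -0.001] [1.140e+01 2.000e+00 1.102e+02 1.000e-01 6.780e+01 1.120e+01]
```

View pics/v5.png

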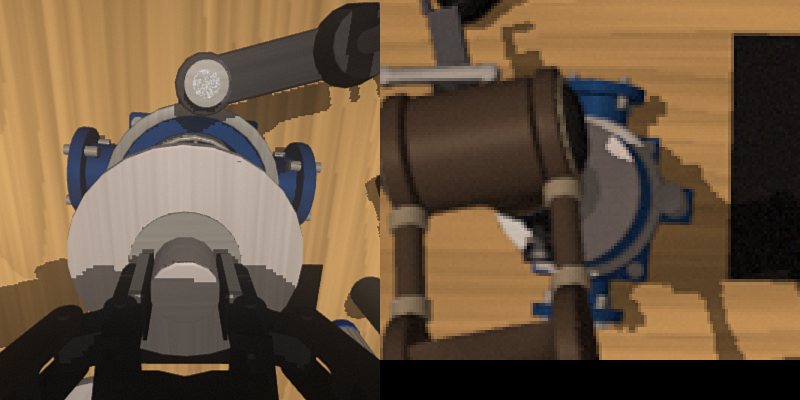

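```bash
python3 - <<'E'
from h import *
from scipy.optimize import least_squares
im=cv2.imread("pics/w5.png");g=cv2.cvtColor(im,cv2.COLOR_BGR2HSV).astype(int)
m=((g[...,2]>110)&(g[...,1]<75)).astype(int)
for c in range(250,410,15):
    tr=np.nonzero(np.diff(m[80:260,c]))[0]+81; print(c,tr[:10])
for rr in(180,200,220,235):
    tr=np.nonzero(np.diff(m[rr,190:460]))[0]+191; print("row",rr,tr)
t=r.state()["tool_pos"];print("pivot",ray("wrist",(348,83),.192))
E
```

```text
250 [159 168 169]
265 [133 153 158]
280 [117 135 153 253]
295 [111 125 148 255]
310 [106 118 140 144 146 241]
325 [ 92 135 140 144 237]
340 [106 137 140 146 241]
355 [105 141 145 148 249]
370 [118 125 153 253]
385 [121 136 159]
400 [135 156 169]
row 180 [237 418]
row 200 [206 210 221 429]
row 220 [212 438 447 449]
row 235 [208 442]
pivot [0.4868 0.2272 0.192 ]
```

```bash
python3 - <<'E'
from h import *
from scipy.optimize import least_squares
t=r.state()["tool_pos"];M=rot().as_matrix()
def fit(pts,z,R=None):
    P=np.array([ray("wrist",p,z)[:2] for p in pts])
    f=lambda q:np.hypot(*(P-q[:2]).T)-(R or q[2])
    s=least_squares(f,list(P.mean(0)-[0,.04])+([] if R else [.06])); return s.x.round(4),np.abs(s.fun).max().round(4)
d=[(280,153),(295,148),(310,146),(325,144),(340,146),(355,148),(370,153),(385,159),(400,169),(221,200),(429,200),(212,220),(438,220),(208,235),(442,235),(237,180),(418,180)]
print("tool",t); 
for z in(.2343,.2373,.2403):print("disc",z,fit(d,z),fit(d,z,.064))
li=[(265,153),(280,135),(295,125),(310,118),(370,125),(385,136),(400,156)]
lo=[(265,133),(280,117),(295,111),(310,106),(370,118-7),(385,121),(400,135)]
print("lip in",fit(li,.112),fit(li,.112,.0675),"out",fit(lo,.118))
E
```

```text
tool [0.47324544 0.13701522 0.27087375]
disc 0.2343 (array([0.4738, 0.1345, 0.0639]), np.float64(0.0014)) (array([0.4738, 0.1344]), np.float64(0.0014))
disc 0.2373 (array([0.4738, 0.1363, 0.0626]), np.float64(0.0014)) (array([0.4738, 0.1345]), np.float64(0.0012))
disc 0.2403 (array([0.4738, 0.138 , 0.0613]), np.float64(0.0014)) (array([0.4738, 0.1347]), np.float64(0.002))
lip in (array([0.4796, 0.1356, 0.0687]), np.float64(0.0004)) (array([0.4797, 0.1371]), np.float64(0.0006)) out (array([0.4789, 0.1372, 0.0771]), np.float64(0.0012))
```

```bash
python3 - <<'E'
from h import *
for f,pts,z in(("w4",((231,88),(489,88),(465,245),(246,245)),.003),("w1",((289,117),(368,117),(368,227),(289,227)),.012)):
    m=dict(np.load(f"pics/{f}.npz")); P=np.array([ray("",p,z,m)[:2] for p in pts]); print(f,P.tolist(),P.mean(0))
m=dict(np.load("pics/w5.npz"))
print("pivot w5",ray("",(348,83),.192,m), m["world_from_camera"][:3,3])
# scene camera: lip ring
im=cv2.imread("pics/scene0.png")
cv2.imwrite("pics/sc.png",cv2.resize(im[135:225,325:415],None,fx=6,fy=6,interpolation=3))
for p in((.4745,.137,.118),(.4795,.137,.118)):
  print(proj("scene",p),proj("top",p))
E
```

```text
w4 [[0.4052, 0.002], [0.6619, 0.0015], [0.6628, -0.1715], [0.4057, -0.1712]] [ 0.5339 -0.0848]
w1 [[0.4846, -0.3013], [0.5617, -0.2744], [0.6075, -0.389], [0.521, -0.4192]] [ 0.5437   -0.345975]
pivot w5 [0.4856 0.2302 0.192 ] [0.47241098 0.22398839 0.38668445]
[363.7 167.5] [267.7 245.7]
[364.4 168.5] [267.8 244. ]
```

View pics/sc.png

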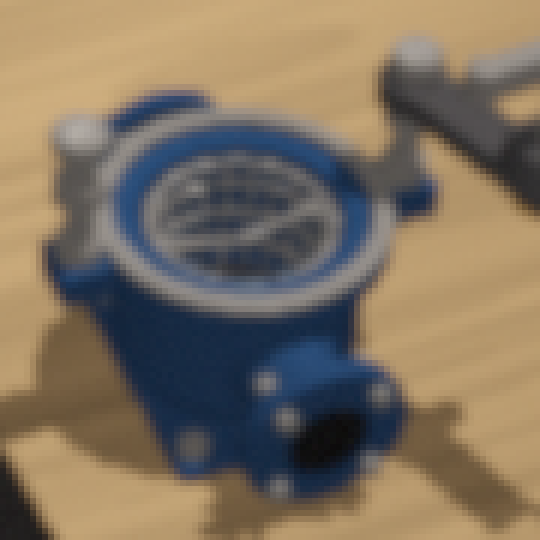

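carry_out(steps=[0.003, -0.003, 0.04, 0, 0, 0.003, -0.003, 0.075, 0, 0, 0.003, -0.003, 0.095, 0, 0, 0.003, -0.003, 0.105, 0, 0, 0.003, -0.003, 0.105, 0, 0, 0.003, -0.003, 0.105, 0, 0, 0.003, -0.003, 0.105, 0, 0])

```text
t: 10.45
tool_pos: [0.4778, 0.1398, 0.1676]
tcp_rot: [0.0, 1.0, 0.0, 0.002]
ft_force: [-0.0, -0.3, -5.6]
width: 0.0315
```

```bash
python3 look.py pics/w6.png; python3 -c "
from h import *
cv2.imwrite('pics/v6.png',cv2.resize(cv2.imread('pics/w6.png')[70:280,170:480],None,fx=2.5,fy=2.5,interpolation=3))"
```

```text
[0.4778 0.1398 0.1676] [1.    0.    0.003] [ 1.130e+01  9.900e+00  1.147e+02 -1.000e-01  5.520e+01  1.140e+01]
```

View pics/v6.png

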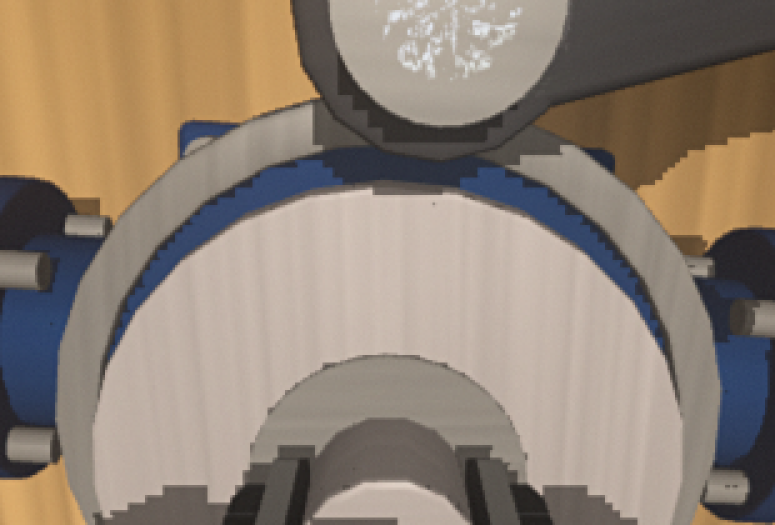

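The crop shows the disc hovering over the rim, with the lip ring visible on both sides. I'll fit both circles to get the relative offset.

```bash
python3 - <<'E'
from h import *
from scipy.optimize import least_squares
m=dict(np.load("pics/w6.npz"))
def fit(pts,z,R=None):
    P=np.array([ray("",(170+x/2.5,70+y/2.5),z,m)[:2] for x,y in pts])
    f=lambda q:np.hypot(*(P-q[:2]).T)-(R or q[2])
    s=least_squares(f,list(P.mean(0)-[0,.04])+([] if R else [.06])); return s.x.round(4),np.abs(s.fun).max().round(4)
D=[(95,400),(130,310),(182,250),(250,212),(320,194),(390,188),(450,192),(540,224),(600,262),(650,322),(682,410)]
L=[(58,385),(75,310),(110,245),(180,170),(250,125),(300,103),(560,137),(620,178),(680,250),(708,310),(720,390)]
Li=[(107,350),(130,290),(190,215),(250,172),(300,153),(500,160),(550,185),(610,240),(650,300),(668,345)]
print("disc",fit(D,.134),fit(D,.134,.064)); print("lip o",fit(L,.118),fit(L,.118,.0771)); print("lip i",fit(Li,.112),fit(Li,.112,.0675),fit(Li,.118,.0675))
print(r.state()["tool_pos"])
E
```

```text
disc (array([0.4782, 0.1384, 0.0636]), np.float64(0.0009)) (array([0.4781, 0.1379]), np.float64(0.0009))
lip o (array([0.4793, 0.1417, 0.0757]), np.float64(0.0008)) (array([0.4793, 0.1398]), np.float64(0.0013))
lip i (array([0.4786, 0.1403, 0.0678]), np.float64(0.0004)) (array([0.4786, 0.1407]), np.float64(0.0004)) (array([0.4785, 0.1405]), np.float64(0.0011))
[0.47771767 0.13993277 0.1676189 ]
```

carry_out(steps=[0.0007, -0.0022, 0, 0, 0, 0.0007, -0.0022, 0.003, 0, 0, 0.0007, -0.0022, 0.006, 0, 0, 0.0007, -0.0022, 0.009, 0, 0, 0.0007, -0.0022, 0.011, 0, 0, 0.0007, -0.0022, 0.0115, 0, 0, 0.0007, -0.0022, 0.0115, 0, 0])

```text
t: 11.2
tool_pos: [0.4783, 0.1421, 0.1559]
tcp_rot: [0.001, 1.0, 0.0, 0.001]
ft_force: [0.2, 0.1, -6.6]
width: 0.0314
```

carry_out(steps=[0, 0, 0.001, 0, 0, 0, 0, 0.0015, 0, 0, 0, 0, 0.0015, 0, 0])

```text
t: 11.5
tool_pos: [0.4786, 0.1421, 0.1555]
tcp_rot: [0.001, 1.0, 0.0, 0.001]
ft_force: [-3.2, -1.7, 4.3]
width: 0.0315
```

carry_out(steps=[0, 0, 0, 0, 0.05, 0, 0, 0, 0, 0.07, 0, 0, 0, 0, 0.07, 0, 0, 0, 0, 0.07, 0, 0, -0.03, 0, 0.07, 0, 0, -0.07, 0, 0.07, 0, 0, -0.11, 0, 0.07, 0, 0, -0.16, -8, 0.07, 0, 0, -0.19, -16, 0.07, 0, 0, -0.19, -24, 0.07, 0, 0, -0.19, -32, 0.07, 0, 0, -0.19, -40, 0.07])

```text
t: 12.7
tool_pos: [0.4783, 0.1423, 0.346]
tcp_rot: [0.001, 0.939, 0.345, 0.002]
ft_force: [0.6, -0.1, 0.7]
width: 0.0699
```

```bash
python3 look.py pics/w7.png;python3 -c "
from h import *
M=rot().as_matrix();t=r.state()['tool_pos'];print(M.round(3)[:, :2].T)
print((M.T@(np.array([.568,.252,.345])-t)).round(4))"
```

```text
[0.4783 0.1423 0.346 ] [0.76  0.65  0.002] [ 1.160e+01 -9.000e-01  1.043e+02 -1.000e-01  7.630e+01 -2.870e+01]
[[ 0.76   0.65   0.002]
 [ 0.65  -0.76   0.003]]
[ 0.1396 -0.0249  0.0009]
```

View pics/w7.png

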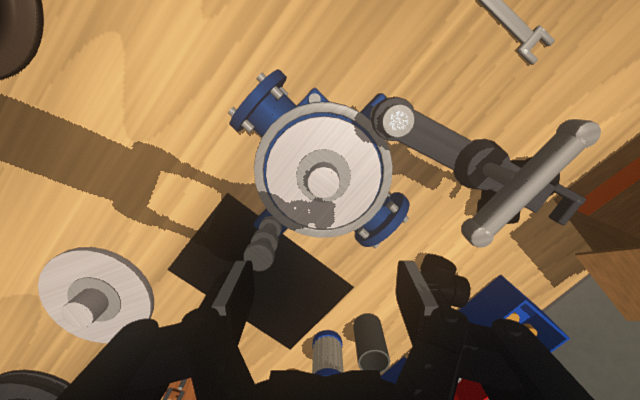

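The cover sits in the rim. The T-bar runs from (590,131) to (479,232) and the pivot stud is at (398,118).

```bash
python3 - <<'E'
from h import *
m=dict(np.load("pics/w7.npz"))
a,b=ray("",(590,131),.25,m),ray("",(479,232),.25,m);p=ray("",(398,118),.192,m);c=(a+b)/2
print(a,b,"mid",c,np.linalg.norm(a-b),"dir",np.degrees(np.arctan2(*(a-b)[1::-1])),"pivot",p,np.linalg.norm(c-p),np.degrees(np.arctan2(*(c-p)[1::-1])))
t=r.state()["tool_pos"];M=rot().as_matrix()
for q in((.568,.252,.345),(c[0]-.003,c[1]-.002,.345)):print((M.T@(np.array(q)-t)).round(4))
E
```

```text
[0.5718 0.3017 0.25  ] [0.572  0.2069 0.25  ] mid [0.5719 0.2543 0.25  ] 0.0948002109702294 dir 90.12087699263347 pivot [0.4827 0.2314 0.192 ] 0.10883496680754762 14.398392637267705
[ 0.1396 -0.0249  0.0009]
[ 0.1404 -0.0246  0.0009]
```

carry_out(steps=[0.04, -0.007, 0, -8, 0.07, 0.08, -0.014, 0, -16, 0.07, 0.12, -0.02, 0, -24, 0.07, 0.1424, -0.0239, 0, -32, 0.07, 0.1424, -0.0239, 0, -40, 0.07, 0.1424, -0.0239, 0, -48, 0.07, 0.1424, -0.0239, 0, -56, 0.07, 0.1424, -0.0239, 0, -64, 0.07, 0.1424, -0.0239, 0, -72, 0.07, 0.1424, -0.0239, 0, -80, 0.07, 0.1424, -0.0239, 0, -88, 0.07, 0.1424, -0.0239, 0, -96, 0.07])

```text
t: 13.95
tool_pos: [0.5708, 0.2531, 0.3455]
tcp_rot: [0.002, 0.369, 0.93, 0.0]
ft_force: [0.8, -0.4, -0.3]
width: 0.0701
```

```bash
cat > st.py <<'E'
from h import *
import sys
s=r.state();M=rot().as_matrix();x=M[:,0];print(s["t"],s["tool_pos"].round(4),"phi",np.degrees(np.arctan2(x[1],x[0])).round(1),"q",np.degrees(s["qpos"]).round(1),"F",s["ft_force"].round(1),"T",s["torque"].round(2),"w",s["width"].round(4))
if len(sys.argv)>1:
    print((M.T@(np.array([float(a) for a in sys.argv[1:4]])-s["tool_pos"])).round(4))
E
python3 st.py .571 .253 .253
```

```text
Traceback (most recent call last):
  File "st.py", line 3, in <module>
    s=r.state();M=rot().as_matrix();x=M[:,0];print(s["t"],s["tool_pos"].round(4),"phi",np.degrees(np.arctan2(x[1],x[0])).round(1),"q",np.degrees(s["qpos"]).round(1),"F",s["ft_force"].round(1),"T",s["torque"].round(2),"w",s["width"].round(4))
                                                                                                                                                                                                                             ^^^^^^^^^^^^^^^^
AttributeError: 'float' object has no attribute 'round'
```

carry_out(steps=[0, 0, 0, -8, 0.07, 0, 0, 0, -16, 0.07, 0, 0, 0, -24, 0.07, 0, 0, 0, -32, 0.07, 0, 0, 0, -40, 0.07, 0, 0, 0.03, -43.3, 0.07, 0, 0, 0.06, -43.3, 0.07, 0, 0, 0.085, -43.3, 0.07, 0, 0, 0.0935, -43.3, 0.07, 0, 0, 0.0935, -43.3, 0.07, 0, 0, 0.0935, -43.3, 0.02, 0, 0, 0.0935, -43.3, 0], squeeze=50)

```text
t: 15.15
tool_pos: [0.5724, 0.2534, 0.2541]
tcp_rot: [0.003, -0.0, 1.0, 0.0]
ft_force: [0.9, -1.3, 0.7]
width: 0.0424
```

carry_out(steps=[0, 0, 0, 0, 0, 0, 0, 0, 0, 0, 0, 0, 0, 0, 0, 0, 0, 0, 0, 0])

```text
t: 15.55
tool_pos: [0.5718, 0.2539, 0.2561]
tcp_rot: [0.003, -0.0, 1.0, 0.001]
ft_force: [-3.4, 0.1, 5.5]
width: 0.0134
```

```bash
sed -i 's/s\["width"\].round(4)/round(s["width"],4)/' st.py; python3 st.py
```

```text
15.55 [0.5718 0.2539 0.2561] phi -180.0 q [ 2.00e+01  1.75e+01  9.38e+01 -1.00e-01  6.83e+01 -1.60e+02] F [-3.4  0.1  5.5] T [0.06 0.82 0.04] w 0.0134
```

```bash
cat > arc.py <<'E'
import numpy as np,sys
from h import *
P=np.array([.486,.229]);s=r.state();t=s["tool_pos"][:2];M=rot().as_matrix()[:2,:2]
v=t-P;print(np.hypot(*v),np.degrees(np.arctan2(v[1],v[0])))
for d in [float(a) for a in sys.argv[1:]]:
    c=R.from_euler("z",-d,degrees=True).as_matrix()[:2,:2]@v; print(d,(M.T@(c-v)).round(4).tolist())
E
python3 arc.py 4 10 16 22 28 34 40 46 52 58 58
```

```text
0.08931997394137892 16.17209015979659
4.0 [-0.0015, -0.006]
10.0 [-0.003, -0.0153]
16.0 [-0.0035, -0.0246]
22.0 [-0.0031, -0.0339]
28.0 [-0.0016, -0.0432]
34.0 [0.0008, -0.0522]
40.0 [0.0041, -0.061]
46.0 [0.0083, -0.0693]
52.0 [0.0134, -0.0772]
58.0 [0.0192, -0.0844]
58.0 [0.0192, -0.0844]
```

carry_out(steps=[-0.0015, -0.006, 0, 4, 0, -0.003, -0.0153, 0, 10, 0, -0.0035, -0.0246, 0, 16, 0, -0.0031, -0.0339, 0, 22, 0, -0.0016, -0.0432, 0, 28, 0, 0.0008, -0.0522, 0, 34, 0, 0.0041, -0.061, 0, 40, 0, 0.0083, -0.0693, 0, 46, 0, 0.0134, -0.0772, 0, 52, 0, 0.0192, -0.0844, 0, 58, 0, 0.0192, -0.0844, 0, 58, 0])

```text
t: 16.65
tool_pos: [0.5518, 0.1695, 0.2561]
tcp_rot: [0.002, 0.485, 0.874, 0.002]
ft_force: [-2.5, 0.8, 0.9]
width: 0.0132
```

```bash
python3 st.py; python3 arc.py 6 12 18 24 30 36 42 48 53 56
```

```text
16.65 [0.5518 0.1695 0.2561] phi 121.9 q [ 1.270e+01  1.230e+01  1.004e+02  1.000e-01  6.700e+01 -1.092e+02] F [-2.5  0.8  0.9] T [ 0.15  0.42 -0.2 ] w 0.0132
0.08869378776133517 -42.13686468419581
6.0 [-0.0021, -0.009]
12.0 [-0.0032, -0.0183]
18.0 [-0.0033, -0.0275]
24.0 [-0.0025, -0.0368]
30.0 [-0.0007, -0.0459]
36.0 [0.002, -0.0548]
42.0 [0.0056, -0.0633]
48.0 [0.0101, -0.0714]
53.0 [0.0145, -0.0778]
56.0 [0.0174, -0.0814]
```

carry_out(steps=[-0.0021, -0.009, 0, 6, 0, -0.0032, -0.0183, 0, 12, 0, -0.0033, -0.0275, 0, 18, 0, -0.0025, -0.0368, 0, 24, 0, -0.0007, -0.0459, 0, 30, 0, 0.002, -0.0548, 0, 36, 0, 0.0056, -0.0633, 0, 42, 0, 0.0101, -0.0714, 0, 48, 0, 0.0128, -0.0755, 0, 51, 0, 0.0145, -0.0778, 0, 53, 0, 0.0145, -0.0778, 0, 53, 0])

```text
t: 17.75
tool_pos: [0.48, 0.1396, 0.2561]
tcp_rot: [0.003, 0.824, 0.567, 0.004]
ft_force: [4.4, -3.1, -3.6]
width: 0.013
```

```bash
python3 st.py; python3 arc.py 2 4
```

```text
17.75 [0.48   0.1396 0.2561] phi 69.1 q [ 11.3   3.4 110.5  -0.2  65.5 -57.7] F [ 4.4 -3.1 -3.6] T [-0.48 -0.5   0.06] w 0.013
0.08959998145775469 -93.86986552883091
2.0 [-0.0009, -0.003]
4.0 [-0.0016, -0.006]
```

carry_out(steps=[-0.0009, -0.003, 0, 2, 0, -0.0016, -0.006, 0, 4, 0, -0.0016, -0.006, 0, 4, 0, -0.0016, -0.006, 0, 4, 0])

```text
t: 18.15
tool_pos: [0.4793, 0.1395, 0.256]
tcp_rot: [0.007, 0.842, 0.54, 0.009]
ft_force: [16.0, -0.6, -13.1]
width: 0.0129
```

```bash
python3 st.py; python3 arc.py 2 4
```

```text
18.15 [0.4793 0.1395 0.256 ] phi 65.3 q [ 11.5   2.9 111.1  -0.4  64.7 -53.7] F [ 16.   -0.6 -13.1] T [-0.2  -1.78  0.11] w 0.0129
0.08979389081652794 -94.30946468439757
2.0 [-0.001, -0.003]
4.0 [-0.002, -0.0059]
```

The force rose to 16 N with no further movement, so the yoke is against its hard stop. Now I'll screw down.

carry_out(steps=[0, 0, 0.0003, 8, 0, 0, 0, 0.0007, 16, 0, 0, 0, 0.001, 24, 0, 0, 0, 0.0014, 32, 0, 0, 0, 0.0018, 40, 0, 0, 0, 0.0021, 48, 0, 0, 0, 0.0025, 56, 0, 0, 0, 0.0028, 64, 0, 0, 0, 0.0032, 72, 0, 0, 0, 0.0036, 80, 0], squeeze=70)

```text
t: 19.15
tool_pos: [0.4774, 0.1384, 0.2523]
tcp_rot: [0.002, 0.992, -0.129, 0.009]
ft_force: [-5.3, -2.4, 4.6]
width: 0.0126
```

```bash
python3 st.py
```

```text
19.15 [0.4774 0.1384 0.2523] phi -14.8 q [ 11.4   3.1 111.3  -0.6  64.6  26.5] F [-5.3 -2.4  4.6] T [-0.24  1.43  0.21] w 0.0126
```

carry_out(steps=[0, 0, 0.0003, 6, 0, 0, 0, 0.0006, 12, 0, 0, 0, 0.0009, 18, 0, 0, 0, 0.0012, 24, 0, 0, 0, 0.0014, 28, 0, 0, 0, 0.0014, 28, 0], squeeze=100)

```text
t: 19.75
tool_pos: [0.4765, 0.1388, 0.2517]
tcp_rot: [-0.0, 0.931, -0.364, 0.008]
ft_force: [-3.6, 0.3, 6.1]
width: 0.0124
```

```bash
python3 st.py
```

```text
19.75 [0.4765 0.1388 0.2517] phi -42.7 q [ 11.5   3.2 111.3  -0.5  64.7  54.4] F [-3.6  0.3  6.1] T [0.37 1.41 0.06] w 0.0124
```

carry_out(steps=[0, 0, 0.0002, 6, 0, 0, 0, 0.0005, 12, 0, 0, 0, 0.0007, 18, 0])

```text
t: 20.05
tool_pos: [0.4761, 0.1393, 0.2516]
tcp_rot: [-0.001, 0.863, -0.505, 0.007]
ft_force: [-3.7, 2.2, 4.3]
width: 0.0119
```

```bash
python3 st.py
```

```text
20.05 [0.4761 0.1393 0.2516] phi -60.6 q [ 11.5   3.2 111.3  -0.5  64.8  72.3] F [-3.7  2.2  4.3] T [0.41 1.02 0.76] w 0.0119
```

carry_out(steps=[0, 0, 0.0001, 4, 0, 0, 0, 0.0002, 8, 0, 0, 0, 0.0002, 8, 0, 0, 0, 0.0002, 8, 0])

```text
t: 20.45
tool_pos: [0.476, 0.1396, 0.2515]
tcp_rot: [-0.002, 0.827, -0.562, 0.007]
ft_force: [-2.3, 2.2, 1.6]
width: 0.0125
```

```bash
python3 st.py
```

```text
20.45 [0.476  0.1396 0.2515] phi -68.4 q [ 11.5   3.2 111.3  -0.4  64.8  80.1] F [-2.3  2.2  1.6] T [0.49 0.84 0.68] w 0.0125
```

carry_out(steps=[0, 0, 0.0001, 5, 0, 0, 0, 0.0002, 10, 0, 0, 0, 0.0002, 10, 0, 0, 0, 0.0002, 10, 0])

```text
t: 20.85
tool_pos: [0.4759, 0.1399, 0.2514]
tcp_rot: [-0.003, 0.776, -0.631, 0.006]
ft_force: [-2.3, 2.3, 2.2]
width: 0.0123
```

```bash
python3 st.py
```

```text
20.85 [0.4759 0.1399 0.2514] phi -78.2 q [ 11.6   3.2 111.3  -0.4  64.8  89.9] F [-2.3  2.3  2.2] T [0.53 0.79 0.8 ] w 0.0123
```

carry_out(steps=[0, 0, 0, 0, 0.03, 0, 0, 0, 0, 0.06, 0, 0, 0, 0, 0.06, 0, 0, 0, 0, 0.06, 0, 0, -0.03, 0, 0.06, 0, 0, -0.08, 0, 0.06, 0, 0, -0.12, 0, 0.06, 0, 0, -0.12, 0, 0.06, 0, 0, -0.12, 0, 0.06])

```text
t: 21.75
tool_pos: [0.475, 0.1403, 0.3729]
tcp_rot: [-0.004, 0.776, -0.631, 0.007]
ft_force: [-0.3, -0.5, -0.2]
width: 0.0599
```

```bash
python3 st.py; python3 look.py pics/w8.png
```

```text
21.75 [0.475  0.1403 0.3729] phi -78.2 q [ 11.6  -2.6 103.   -0.4  78.8  89.9] F [-0.3 -0.5 -0.2] T [ 0.   -0.01  0.03] w 0.0599
[0.475  0.1403 0.3729] [ 0.204 -0.979  0.006] [ 11.6  -2.6 103.   -0.4  78.8  89.9]
```

View pics/w8.png

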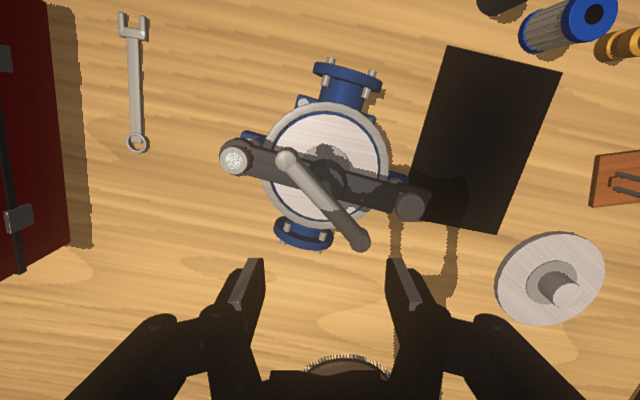

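The yoke lies across to the right-hand stud with its slot round it, and nothing is touching. The bar runs from (287,159) to (360,242), which looks turned relative to the jaws, so I'll check its real turn.

```bash
python3 - <<'E'
from h import *
m=dict(np.load("pics/w8.npz"))
a,b=ray("",(287,159),.245,m),ray("",(360,242),.245,m);d=a-b
print(a,b,np.linalg.norm(d),"bar deg",np.degrees(np.arctan2(d[1],d[0])))
p,q=ray("",(235,158),.192,m),ray("",(411,206),.192,m);d=p-q;print("studs",p,q,np.degrees(np.arctan2(d[1],d[0])))
E
```

```text
[0.5073 0.176  0.245 ] [0.45   0.1036 0.245 ] 0.09233119732788043 bar deg 51.64062356027956
studs [0.4878 0.2281 0.192 ] [0.4754 0.0515 0.192 ] 85.98355870900649
```

The bar is at 51.6°, so tbar is about 2.16 rad. The gripper turned to about 2.85 rad, so the bar either slipped or sprang back. I'll grip again squarely and tighten further while watching the torque.

carry_out(steps=[0.0018, -0.0012, 0, -8, 0.06, 0.0018, -0.0012, 0, -16, 0.06, 0.0018, -0.0012, 0, -24, 0.06, 0.0018, -0.0012, 0, -32, 0.06, 0.0018, -0.0012, 0.02, -39.8, 0.06, 0.0018, -0.0012, 0.06, -39.8, 0.06, 0.0018, -0.0012, 0.1, -39.8, 0.06, 0.0018, -0.0012, 0.122, -39.8, 0.06, 0.0018, -0.0012, 0.122, -39.8, 0.06, 0.0018, -0.0012, 0.122, -39.8, 0, 0.0018, -0.0012, 0.122, -39.8, 0, 0.0018, -0.0012, 0.122, -39.8, 0], squeeze=60)

```text
t: 23.0
tool_pos: [0.4783, 0.1385, 0.2508]
tcp_rot: [-0.001, 0.944, -0.329, 0.008]
ft_force: [-0.4, 0.7, 1.8]
width: 0.0167
```

carry_out(steps=[0, 0, 0, 0, 0, 0, 0, 0, 0, 0, 0, 0, 0, 0, 0])

```text
t: 23.3
tool_pos: [0.4774, 0.1392, 0.2511]
tcp_rot: [-0.002, 0.944, -0.329, 0.007]
ft_force: [-3.8, 3.7, 0.2]
width: 0.0128
```

```bash
python3 st.py
```

```text
23.3 [0.4774 0.1392 0.2511] phi -38.4 q [ 11.4   3.3 111.2  -0.3  64.7  49.9] F [-3.8  3.7  0.2] T [0.71 0.84 0.26] w 0.0128
```

carry_out(steps=[0, 0, 0, 0, 0, 0, 0, 0.0002, 5, 0, 0, 0, 0.0004, 10, 0, 0, 0, 0.0004, 10, 0], squeeze=120)

```text
t: 23.7
tool_pos: [0.4772, 0.1394, 0.2511]
tcp_rot: [-0.002, 0.912, -0.41, 0.006]
ft_force: [-3.1, 2.3, 1.9]
width: 0.0121
```

```bash
python3 st.py
```

```text
23.7 [0.4772 0.1394 0.2511] phi -48.4 q [ 11.4   3.3 111.2  -0.3  64.7  59.9] F [-3.1  2.3  1.9] T [0.42 0.75 0.2 ] w 0.0121
```

carry_out(steps=[0, 0, 0.0002, 5, 0, 0, 0, 0.0004, 10, 0, 0, 0, 0.0004, 10, 0])

```text
t: 24.0
tool_pos: [0.4771, 0.1395, 0.251]
tcp_rot: [-0.003, 0.874, -0.487, 0.006]
ft_force: [-3.4, 2.8, 1.6]
width: 0.0115
```

```bash
python3 st.py
```

```text
24.0 [0.4771 0.1395 0.251 ] phi -58.3 q [ 11.4   3.3 111.2  -0.2  64.7  69.8] F [-3.4  2.8  1.6] T [0.33 0.8  0.38] w 0.0115
```

carry_out(steps=[0, 0, 0.0002, 5, 0, 0, 0, 0.0004, 10, 0, 0, 0, 0.0004, 10, 0])

```text
t: 24.3
tool_pos: [0.477, 0.1397, 0.251]
tcp_rot: [-0.003, 0.829, -0.56, 0.006]
ft_force: [-3.4, 2.7, 1.1]
width: 0.012
```

```bash
python3 st.py
```

```text
24.3 [0.477  0.1397 0.251 ] phi -68.1 q [ 11.4   3.3 111.3  -0.3  64.7  79.6] F [-3.4  2.7  1.1] T [0.33 0.74 0.52] w 0.012
```

carry_out(steps=[0, 0, 0.0002, 5, 0, 0, 0, 0.0004, 10, 0, 0, 0, 0.0004, 10, 0])

```text
t: 24.6
tool_pos: [0.4769, 0.1399, 0.2509]
tcp_rot: [-0.004, 0.778, -0.628, 0.006]
ft_force: [-3.2, 2.6, 1.4]
width: 0.0118
```

```bash
python3 st.py
```

```text
24.6 [0.4769 0.1399 0.2509] phi -77.9 q [ 11.5   3.3 111.3  -0.3  64.7  89.4] F [-3.2  2.6  1.4] T [0.36 0.76 0.73] w 0.0118
```

carry_out(steps=[0, 0, 0.0002, 5, 0, 0, 0, 0.0004, 10, 0, 0, 0, 0.0004, 10, 0])

```text
t: 24.9
tool_pos: [0.4768, 0.1402, 0.2508]
tcp_rot: [-0.004, 0.722, -0.692, 0.005]
ft_force: [-4.0, 3.6, 1.8]
width: 0.0117
```

```bash
cat > pol.py <<'E'
from h import *
import sys
# mean |grey| profile by world angle on ring r=38..52mm round the screw axis at z=.245
def prof(f,C=(.4787,.1398),z=.245):
    m=dict(np.load(f"pics/{f}.npz"));g=cv2.GaussianBlur(cv2.imread(f"pics/{f}.png"),(3,3),0).astype(int)
    for a in range(-180,180,6):
        v=np.array([g[int(round(p[1])),int(round(p[0]))] for rr in(.038,.042,.046,.05) for p in[proj("",(C[0]+rr*np.cos(np.radians(a)),C[1]+rr*np.sin(np.radians(a)),z),m)] if 0<=p[0]<639.5 and 0<=p[1]<399.5])
        yield a,v.mean(0).round().astype(int).tolist() if len(v) else None
if __name__=="__main__":
    print([list(prof(f)) for f in sys.argv[1:]])
E
python3 st.py
```

```text
24.9 [0.4768 0.1402 0.2508] phi -87.6 q [ 11.5   3.3 111.3  -0.3  64.7  99.2] F [-4.   3.6  1.8] T [0.28 0.78 0.85] w 0.0117
```

The torques match the first grip, so the bar did not slip. It was over-tightened, and the stored elastic torque beat the 0.2 N m friction and spun it back on release. I'll ease back under grip until the grip torque is near zero, then let go quietly.

carry_out(steps=[0, 0, -0.0001, -4, 0, 0, 0, -0.0002, -8, 0, 0, 0, -0.0003, -12, 0, 0, 0, -0.0004, -16, 0, 0, 0, -0.0004, -19, 0, 0, 0, -0.0004, -19, 0, 0, 0, -0.0004, -19, 0])

```text
t: 25.6
tool_pos: [0.4769, 0.1398, 0.251]
tcp_rot: [-0.003, 0.827, -0.563, 0.006]
ft_force: [-0.9, 0.6, -1.3]
width: 0.0123
```

```bash
python3 st.py
```

```text
25.6 [0.4769 0.1398 0.251 ] phi -68.5 q [ 11.5   3.3 111.3  -0.4  64.7  80.1] F [-0.9  0.6 -1.3] T [0.13 0.48 0.9 ] w 0.0123
```

carry_out(steps=[0, 0, 0, -2, 0, 0, 0, -0.0001, -4, 0, 0, 0, -0.0001, -5, 0, 0, 0, -0.0001, -5, 0, 0, 0, -0.0001, -5, 0])

```text
t: 26.1
tool_pos: [0.4769, 0.1397, 0.251]
tcp_rot: [-0.002, 0.85, -0.526, 0.007]
ft_force: [-2.2, 1.1, -0.6]
width: 0.012
```

```bash
python3 st.py
```

```text
26.1 [0.4769 0.1397 0.251 ] phi -63.5 q [ 11.5   3.3 111.2  -0.4  64.7  75.1] F [-2.2  1.1 -0.6] T [0.25 0.49 0.52] w 0.012
```

carry_out(steps=[0, 0, 0, 0, 0, 0, 0, 0, 0, 0, 0, 0, 0, 0, 0])

```text
t: 26.4
tool_pos: [0.4769, 0.1397, 0.251]
tcp_rot: [-0.002, 0.85, -0.526, 0.007]
ft_force: [-1.6, 2.1, -0.1]
width: 0.0119
```

```bash
python3 st.py
```

```text
26.4 [0.4769 0.1397 0.251 ] phi -63.5 q [ 11.5   3.3 111.2  -0.4  64.7  75.2] F [-1.6  2.1 -0.1] T [0.22 0.5  0.57] w 0.0119
```

carry_out(steps=[0, 0, 0, -2, 0, 0, 0, 0, -4, 0, 0, 0, 0, -5, 0, 0, 0, 0, -5, 0, 0, 0, 0, -5, 0])

```text
t: 26.9
tool_pos: [0.477, 0.1397, 0.2511]
tcp_rot: [-0.002, 0.872, -0.489, 0.007]
ft_force: [-2.3, 0.7, -1.3]
width: 0.0123
```

```bash
python3 st.py
```

```text
26.9 [0.477  0.1397 0.2511] phi -58.5 q [ 11.5   3.3 111.2  -0.4  64.7  70.2] F [-2.3  0.7 -1.3] T [0.14 0.5  0.49] w 0.0123
```

carry_out(steps=[0, 0, 0, -2, 0, 0, 0, -0.0001, -4, 0, 0, 0, -0.0001, -6, 0, 0, 0, -0.0001, -6, 0, 0, 0, -0.0001, -6, 0, 0, 0, -0.0001, -6, 0])

```text
t: 27.5
tool_pos: [0.477, 0.1395, 0.2511]
tcp_rot: [-0.001, 0.897, -0.443, 0.007]
ft_force: [-1.4, 1.4, -1.2]
width: 0.0116
```

```bash
python3 st.py
```

```text
27.5 [0.477  0.1395 0.2511] phi -52.5 q [ 11.5   3.3 111.2  -0.4  64.7  64.2] F [-1.4  1.4 -1.2] T [0.17 0.37 0.41] w 0.0116
```

carry_out(steps=[0, 0, 0, -2, 0, 0, 0, -0.0001, -4, 0, 0, 0, -0.0001, -4, 0, 0, 0, -0.0001, -4, 0, 0, 0, -0.0001, -4, 0])

```text
t: 28.0
tool_pos: [0.4771, 0.1395, 0.2512]
tcp_rot: [-0.001, 0.911, -0.411, 0.007]
ft_force: [-1.3, 0.8, -1.9]
width: 0.0119
```

```bash
python3 st.py; cp pics/w8.npz pics/a8.npz; python3 look.py pics/w9.png; python3 - <<'E'
from pol import *
for f in("w8","w9"): print(f,[(a,sum(v)//3 if v else -1) for a,v in prof(f)])
E
```

```text
28.0 [0.4771 0.1395 0.2512] phi -48.6 q [ 11.5   3.3 111.2  -0.4  64.7  60.2] F [-1.3  0.8 -1.9] T [0.21 0.39 0.35] w 0.0119
[0.4771 0.1395 0.2512] [ 0.662 -0.75   0.012] [ 11.5   3.3 111.2  -0.4  64.7  60.2]
w8 [(-180, 118), (-174, 114), (-168, 127), (-162, 140), (-156, 166), (-150, 167), (-144, 169), (-138, 93), (-132, 82), (-126, 83), (-120, 77), (-114, 134), (-108, 163), (-102, 154), (-96, 148), (-90, 151), (-84, 47), (-78, 48), (-72, 48), (-66, 48), (-60, 63), (-54, 71), (-48, 95), (-42, 140), (-36, 171), (-30, 179), (-24, 197), (-18, 173), (-12, 167), (-6, 161), (0, 164), (6, 123), (12, 118), (18, 118), (24, 161), (30, 164), (36, 143), (42, 69), (48, 161), (54, 170), (60, 155), (66, 85), (72, 82), (78, 93), (84, 167), (90, 150), (96, 136), (102, 156), (108, 159), (114, 161), (120, 144), (126, 82), (132, 99), (138, 106), (144, 79), (150, 86), (156, 94), (162, 103), (168, 109), (174, 120)]
w9 [(-180, 23), (-174, 21), (-168, 19), (-162, 17), (-156, 17), (-150, 51), (-144, 58), (-138, 64), (-132, 58), (-126, 53), (-120, 16), (-114, 17), (-108, 17), (-102, 16), (-96, 16), (-90, 18), (-84, 18), (-78, 17), (-72, 16), (-66, 19), (-60, 38), (-54, 45), (-48, 32), (-42, 26), (-36, 22), (-30, 32), (-24, 33), (-18, 36), (-12, 49), (-6, 108), (0, 147), (6, 181), (12, 181), (18, 199), (24, 124), (30, 74), (36, 157), (42, 171), (48, 171), (54, 83), (60, 81), (66, 85), (72, 151), (78, 206), (84, 173), (90, 135), (96, 103), (102, 96), (108, 71), (114, 111), (120, 145), (126, 173), (132, 178), (138, 184), (144, 39), (150, 38), (156, 34), (162, 32), (168, 36), (174, 27)]
```

The bar follows the jaws: its end is at about 42° and the jaw normal at 41.4°. The static readings fit an elastic torque of about 0.2 N m at φ ≈ −38.4°, where friction holds it with roughly 75 N on the boss. I'll ease to there and release.

carry_out(steps=[0, 0, 0, -2, 0, 0, 0, -0.0001, -4, 0, 0, 0, -0.0002, -6, 0, 0, 0, -0.0003, -8, 0, 0, 0, -0.0003, -9, 0, 0, 0, -0.0003, -9, 0, 0, 0, -0.0003, -9, 0, 0, 0, -0.0003, -9, 0])

```text
t: 28.85
tool_pos: [0.4772, 0.1394, 0.2513]
tcp_rot: [-0.001, 0.941, -0.339, 0.007]
ft_force: [0.4, -0.1, -4.9]
width: 0.0119
```

```bash
python3 st.py
```

```text
28.85 [0.4772 0.1394 0.2513] phi -39.6 q [ 11.5   3.3 111.2  -0.4  64.7  51.3] F [ 0.4 -0.1 -4.9] T [0.2  0.1  0.12] w 0.0119
```

carry_out(steps=[0, 0, 0, 0, 0.02, 0, 0, 0, 0, 0.03, 0, 0, 0, 0, 0.05, 0, 0, 0, 0, 0.06, 0, 0, 0, 0, 0.06, 0, 0, -0.03, 0, 0.06, 0, 0, -0.08, 0, 0.06, 0, 0, -0.12, 0, 0.06, 0, 0, -0.12, 0, 0.06, 0, 0, -0.12, 0, 0.06])

```text
t: 29.85
tool_pos: [0.4761, 0.14, 0.3728]
tcp_rot: [-0.001, 0.941, -0.339, 0.009]
ft_force: [1.1, -0.1, -0.6]
width: 0.0599
```

```bash
python3 look.py pics/w10.png; python3 - <<'E'
from pol import *
for f in("w8","w10"): print(f,[(a,sum(v)//3 if v else -1) for a,v in prof(f) if 20<=a<=90 or -160<a<-90])
E
python3 st.py
```

```text
[0.4761 0.14   0.3728] [ 0.77  -0.637  0.013] [ 11.6  -2.6 102.9  -0.4  78.7  51.3]
w8 [(-156, 166), (-150, 167), (-144, 169), (-138, 93), (-132, 82), (-126, 83), (-120, 77), (-114, 134), (-108, 163), (-102, 154), (-96, 148), (24, 161), (30, 164), (36, 143), (42, 69), (48, 161), (54, 170), (60, 155), (66, 85), (72, 82), (78, 93), (84, 167), (90, 150)]
w10 [(-156, 159), (-150, 162), (-144, 162), (-138, 80), (-132, 77), (-126, 76), (-120, 71), (-114, 94), (-108, 68), (-102, 31), (-96, 34), (24, 176), (30, 145), (36, 128), (42, 117), (48, 145), (54, 159), (60, 143), (66, 79), (72, 78), (78, 78), (84, 76), (90, 181)]
29.9 [0.4752 0.1398 0.371 ] phi -39.6 q [ 11.6  -2.5 103.1  -0.4  78.7  51.3] F [-0.4 -0.3 -1.2] T [ 0.    0.   -0.01] w 0.0601
```

carry_out(steps=[0, 0, -0.02, 0, 0.06, 0, 0, -0.02, 0, 0.06, 0, 0, -0.02, 0, 0.06, 0, 0, -0.02, 0, 0.06, 0, 0, -0.02, 0, 0.06, 0, 0, -0.02, 0, 0.06, 0, 0, -0.02, 0, 0.06, 0, 0, -0.02, 0, 0.06, 0, 0, -0.02, 0, 0.06, 0, 0, -0.02, 0, 0.06, 0, 0, -0.02, 0, 0.06, 0, 0, -0.02, 0, 0.06])

```text
t: 31.1
tool_pos: [0.475, 0.1399, 0.391]
tcp_rot: [-0.001, 0.941, -0.339, 0.007]
ft_force: [0.5, 0.7, -0.5]
width: 0.0599
```

```bash
python3 look.py pics/w11.png; python3 - <<'E'
from pol import *
for f in("w10","w11"): print(f,[(a,sum(v)//3 if v else -1) for a,v in prof(f) if 20<=a<=90 or -160<a<-90])
# bystanders: change in the top view
from h import *
t=viewer.camera("top")[:,:,::-1].astype(int);d=np.abs(t-cv2.imread("pics/top0.png").astype(int)).sum(2)
for k,(u,v) in dict(elbow=(228,174),tee=(288,160),stub=(331,166),filt=(356,175),coup=(389,177),old=(426,170),spanner=(182,235)).items(): print(k,d[v-14:v+14,u-12:u+12].mean().round(1))
E
```

```text
[0.475  0.1399 0.391 ] [ 0.77  -0.637  0.013] [ 11.6  -3.1 101.4  -0.4  80.9  51.3]
w10 [(-156, 159), (-150, 162), (-144, 162), (-138, 80), (-132, 77), (-126, 76), (-120, 71), (-114, 94), (-108, 68), (-102, 31), (-96, 34), (24, 176), (30, 145), (36, 128), (42, 117), (48, 145), (54, 159), (60, 143), (66, 79), (72, 78), (78, 78), (84, 76), (90, 181)]
w11 [(-156, 160), (-150, 162), (-144, 163), (-138, 74), (-132, 78), (-126, 76), (-120, 70), (-114, 77), (-108, 50), (-102, 43), (-96, 38), (24, 180), (30, 144), (36, 132), (42, 116), (48, 142), (54, 158), (60, 140), (66, 79), (72, 77), (78, 78), (84, 76), (90, 145)]
elbow 30.4
tee 13.6
stub 17.9
filt 18.0
coup 22.5
old 11.7
spanner 149.2
```

```bash
python3 - <<'E'
from h import *
m=dict(np.load("pics/w8.npz"))
for a,b in(((182,261),(137,143)),((183,209),(133,25))): print(ray("top",a,.006),ray("",b,.006,m))
from workcell import workorder
print(workorder.close_job())
E
```

```text
[0.4313 0.4191 0.006 ] [0.4381 0.4189 0.006 ]
[0.5955 0.4283 0.006 ] [0.5975 0.4279 0.006 ]
the job is handed in; nothing more can be done
None
```

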